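Find the fullest screw tin by feel

ROBOT

A 7-joint arm with a two-finger parallel gripper is mounted at the origin on a cart in front of the work surface, level with it; the furniture and walls round the work are solid. World frame = base frame: x ahead of the robot, y to its left, z up, the work surface at z = 0. Lengths are in m, angles in rad, forces in N, time in s.
With the tool pointing down it reaches from about 0.35 to 0.9 m from the base axis. Payload 8.1 kg.
Tool frame: the origin (TCP) lies at the centre of the arm's flange, where the gripper is bolted on; the fingertips stand 178 mm ahead of it and the grasp point (between the pads) lies 159 mm ahead of it; z points along the fingers, y is the line along which they close (so a half turn about z gives the same grasp; the last joint's range is limited). The gripper opens to 92 mm and grips with 3 to 60 N. Pads are 19 mm wide; open, the fingers measure 130 mm over their backs; the gripper's body (75 mm by 190 mm) begins 47 mm behind the grasp point.
Start: joints at [-1.279, 0.434, 0.025, 1.573, -0.012, 1.134, -0.075], TCP at [0.24, 0.577, 0.405] pointing down, gripper open.
Joint ranges: [-2.62, 2.62], [-0.44, 2.09], [-1.27, 1.32], [0.08, 2.57], [-1.32, 4.46], [0.12, 2], [-2.74, 2.74]. Speed limits (rad/s): [2.22, 2.22, 3.01, 3.01, 3.14, 3.14, 3.14].

INTERFACE

Orientations are given as a rotation vector (axis times angle).
In Python, from cell import arm gives the robot as it stands. The module is installed in compiled form; this text tells all that it offers.
- The arm moves only by the shell command python3 -m inch 'ROWS' [FORCE]. ROWS is text: rows parted by semicolons, each of 5 numbers parted by spaces: the shift along the tool's x, y, z in m, then the turn about the tool's z in rad, then the finger opening in m, from 0 to 0.0918. In form: x y z roll fingers; .... A call has 1 to 5 rows; each row is the pose to reach, as a shift and turn from the pose commanded when the call began, along the tool's axes at that moment; what a row does not reach only later rows make up. A row lasts 1/10 s, in which the tool goes at most 50 mm and 8.59 degrees, less where a joint would pass 70% of its speed; a pose out of reach is approached as far as the arm can. A call with a gripper value outside its range is refused whole. The fingers move at their own pace and stop on an object; FORCE is the grip in N (left out, the last holds). Time passes only in rows, so rows that repeat a pose let the fingers close. It gives the time, the measured TCP pose, the force, the opening and the grip force at its end, in the units of the state.
- arm.observe(): the state, without advancing time (a new reading comes with each control period).
- arm.get_image(name): name is "scene" or "top" or "wrist"; returns the picture (420x560x3 uint8, red, green, blue); there is no depth.
- arm.get_calibration(name): a dict with "intrinsics" (3x3 intrinsics, pixels), "distortion" ([k1, k2, p1, p2, k3] as OpenCV has them; the pictures are not rectified), "pose" (4x4, takes a point from camera to world coordinates). Camera axes: x right, y up, looking along -z (the intrinsics and any distortion apply to the point x, -y, -z); pixel columns grow to the right and rows downward; lengths in m; the calibration is good to about 2 mm. A picture is of the moment at which its call begins: read the wrist's pose just before it. get_calibration takes no time and is no camera call; for the wrist camera it gives the pose at the moment of the call.
- arm.sign_off(): hands the job in; it is judged then, once.
Trained networks look in the newest picture that a camera, given by its name, has taken for a name from the list of things; names that differ only in an ending like _2 or _b are one class to them, and where a whole thing is asked for, a point or a joint stands for the part that bears it (a point fixed in the world has none). Each returns a list of dicts, best first, with "conf" (0 to 1); they miss things now and then, are a little off and sometimes report something else, mostly with a low value. They report only what shows in the picture. A call takes as long as a camera call. They do not tell look-alikes from the thing itself.
- arm.look_for(camera, query): "point" ([row, column] in pixels, amid what is visible of it).
- arm.silhouettes(camera, query): "region" (420x560 bool, what is visible of it) and "point" ([row, column] in pixels, amid what is visible of it).
- arm.place_of(camera, query): "point" ([row, column] in pixels: a listed point, or the origin of a listed thing).
The state is a dict: "clock": time; "joints": joint angles; "dq": joint speeds; "joint_efforts": joint torques, N m; "position": TCP position; "ee_rot": TCP orientation; "force": force on the tool from outside, world axes, zero at the start; "ft_torque": the same for the moment, N m; "width": opening from 0.0 (shut) to 1.0 (fully open); "gripper_force": force on a finger pad.
Only numpy, scipy, OpenCV 4.12 (cv2) and the standard library are available. Lean on these libraries where they do the work, as an engineer would, in place of code of your own. Each camera call takes 0.05 s, during which the arm holds its last target. There are 200 camera calls.

TASK

One of the three identical closed screw tins on the plywood board is fuller than the others. Starting from the left, heft each tin in turn by lifting it a few centimetres straight up out of its nest, and set it back upright in its nest before going on to the next (the last need not be set back if it is the one you want). Then hold the heaviest one up, upright and still, a good 10 cm above its nest, with the other two tins back in their nests and nothing else on the table disturbed; finish while still holding it.

Things in the scene. Friction and masses are not known exactly. Their poses are not given: they have to be found in the camera images.
- tin_1_center (a point): one of three identical closed round tins (pale metal body 44 mm, fixed red lid 46 mm wide over the top 8 mm, 50 mm high), here its centre, 25 mm above its underside; z along its axis. 0.14 to 0.6 kg (full of screws), the heaviest by at least 0.15 kg; numbered by nest from the left, whatever their weight. In a nest its centre is 33 mm above the table and 46 mm of it stand above the board; grip round the side
- tin_2_center (a point): one of three identical closed round tins (pale metal body 44 mm, fixed red lid 46 mm wide over the top 8 mm, 50 mm high), here its centre, 25 mm above its underside; z along its axis. 0.14 to 0.6 kg (full of screws), the heaviest by at least 0.15 kg; numbered by nest from the left, whatever their weight. In a nest its centre is 33 mm above the table and 46 mm of it stand above the board; grip round the side
- tin_3_center (a point): one of three identical closed round tins (pale metal body 44 mm, fixed red lid 46 mm wide over the top 8 mm, 50 mm high), here its centre, 25 mm above its underside; z along its axis. 0.14 to 0.6 kg (full of screws), the heaviest by at least 0.15 kg; numbered by nest from the left, whatever their weight. In a nest its centre is 33 mm above the table and 46 mm of it stand above the board; grip round the side
- rack: flat plywood board fixed to the table, 90 x 320 x 12 mm high, with three round nests 120 mm apart in a row along its long side, each 52 mm wide and 4 mm deep. Origin: centre of its underside; y along the row, to the robot's left; x away from the robot. It does not move
- nest_left (a point): centre of the floor of the left nest (left and right as the robot sees them), 8 mm above the table; at y = 120 mm on the board
- nest_middle (a point): centre of the floor of the middle nest (left and right as the robot sees them), 8 mm above the table; at y = 0 mm on the board
- nest_right (a point): centre of the floor of the right nest (left and right as the robot sees them), 8 mm above the table; at y = -120 mm on the board
- spanner: bystander: light-grey combination spanner lying flat on the table in front of the board, 135 x 32 x 9 mm; origin: centre of its underside
- flat_tin: bystander: low round silver-coloured tin on the table behind the board, diameter 62 mm, 18 mm high; not one of the three; origin: centre of its underside
- offcut: bystander: wood offcut on the table behind the board, 50 x 85 x 20 mm; origin: centre of its underside
- push_pad_a: bystander: yellow wooden push block with an upright handle, 132 x 90 x 105 mm high, to the left; origin: centre of its underside
- push_pad_b: bystander: yellow wooden push block with an upright handle, 126 x 90 x 99 mm high, farther to the left; origin: centre of its underside
There are look-alikes about, which are no part of the job. Leave any turquoise look-alike of the part that bears tin_2_center alone. What is shaped like the part that bears tin_1_center but green is not meant.

How it is judged:
On the way, in this order (a step that is already met when the one before it is completed fails the run):
1. the tin in the left nest is lifted clear (2 cm or more) in the gripper, with the other two standing low elsewhere (((height (world z) of tin_1_center above 0.053 m and horizontal distance between tin_1_center and nest_left below 0.06 m and contact force between the fingers and tin_1 above 0.3 N and height (world z) of each of tin_2_center, tin_3_center below 0.045 m and horizontal distance between each of tin_2_center, tin_3_center and nest_left above 0.09 m) or (height (world z) of tin_2_center above 0.053 m and horizontal distance between tin_2_center and nest_left below 0.06 m and contact force between the fingers and tin_2 above 0.3 N and height (world z) of each of tin_1_center, tin_3_center below 0.045 m and horizontal distance between each of tin_1_center, tin_3_center and nest_left above 0.09 m) or (height (world z) of tin_3_center above 0.053 m and horizontal distance between tin_3_center and nest_left below 0.06 m and contact force between the fingers and tin_3 above 0.3 N and height (world z) of each of tin_1_center, tin_2_center below 0.045 m and horizontal distance between each of tin_1_center, tin_2_center and nest_left above 0.09 m))), for 0.1 s.
2. the tin in the middle nest is lifted clear (2 cm or more) in the gripper, with the other two standing low elsewhere (((height (world z) of tin_1_center above 0.053 m and horizontal distance between tin_1_center and nest_middle below 0.06 m and contact force between the fingers and tin_1 above 0.3 N and height (world z) of each of tin_2_center, tin_3_center below 0.045 m and horizontal distance between each of tin_2_center, tin_3_center and nest_middle above 0.09 m) or (height (world z) of tin_2_center above 0.053 m and horizontal distance between tin_2_center and nest_middle below 0.06 m and contact force between the fingers and tin_2 above 0.3 N and height (world z) of each of tin_1_center, tin_3_center below 0.045 m and horizontal distance between each of tin_1_center, tin_3_center and nest_middle above 0.09 m) or (height (world z) of tin_3_center above 0.053 m and horizontal distance between tin_3_center and nest_middle below 0.06 m and contact force between the fingers and tin_3 above 0.3 N and height (world z) of each of tin_1_center, tin_2_center below 0.045 m and horizontal distance between each of tin_1_center, tin_2_center and nest_middle above 0.09 m))), for 0.1 s.
3. the tin in the right nest is lifted clear (2 cm or more) in the gripper, with the other two standing low elsewhere (((height (world z) of tin_1_center above 0.053 m and horizontal distance between tin_1_center and nest_right below 0.06 m and contact force between the fingers and tin_1 above 0.3 N and height (world z) of each of tin_2_center, tin_3_center below 0.045 m and horizontal distance between each of tin_2_center, tin_3_center and nest_right above 0.09 m) or (height (world z) of tin_2_center above 0.053 m and horizontal distance between tin_2_center and nest_right below 0.06 m and contact force between the fingers and tin_2 above 0.3 N and height (world z) of each of tin_1_center, tin_3_center below 0.045 m and horizontal distance between each of tin_1_center, tin_3_center and nest_right above 0.09 m) or (height (world z) of tin_3_center above 0.053 m and horizontal distance between tin_3_center and nest_right below 0.06 m and contact force between the fingers and tin_3 above 0.3 N and height (world z) of each of tin_1_center, tin_2_center below 0.045 m and horizontal distance between each of tin_1_center, tin_2_center and nest_right above 0.09 m))), for 0.1 s.
At the end, for the whole second after the job is handed in: The heaviest tin is held still in the fingers, upright to 0.3 rad, its centre over 123 mm above the table, touching nothing else; the other two stand upright in nests, within 8 mm of the middle, released and pressing on the board with under 3.6 N, as only the lighter two do (((height (world z) of tin_1_center above 0.123 m and angle between tin_1_center's own z axis and vertical below 0.3 rad and contact force between the fingers and tin_1 above 0.5 N and linear speed of tin_1 below 0.03 m/s and contact force between tin_1 and rack below 0.05 N and contact force between tin_1 and spanner below 0.05 N and contact force between tin_1 and flat_tin below 0.05 N and contact force between tin_1 and offcut below 0.05 N and contact force between tin_1 and push_pad_a below 0.05 N and contact force between tin_1 and push_pad_b below 0.05 N and ((horizontal distance between tin_2_center and nest_left below 0.008 m or horizontal distance between tin_2_center and nest_middle below 0.008 m or horizontal distance between tin_2_center and nest_right below 0.008 m) and height (world z) of tin_2_center below 0.037 m and angle between tin_2_center's own z axis and vertical below 0.06 rad and contact force between the fingers and tin_2 below 0.1 N) and contact force between each of tin_2, tin_3 and rack below 3.6 N and ((horizontal distance between tin_3_center and nest_left below 0.008 m or horizontal distance between tin_3_center and nest_middle below 0.008 m or horizontal distance between tin_3_center and nest_right below 0.008 m) and height (world z) of tin_3_center below 0.037 m and angle between tin_3_center's own z axis and vertical below 0.06 rad and contact force between the fingers and tin_3 below 0.1 N)) or (height (world z) of tin_2_center above 0.123 m and angle between tin_2_center's own z axis and vertical below 0.3 rad and contact force between the fingers and tin_2 above 0.5 N and linear speed of tin_2 below 0.03 m/s and contact force between tin_2 and rack below 0.05 N and contact force between tin_2 and spanner below 0.05 N and contact force between tin_2 and flat_tin below 0.05 N and contact force between tin_2 and offcut below 0.05 N and contact force between tin_2 and push_pad_a below 0.05 N and contact force between tin_2 and push_pad_b below 0.05 N and ((horizontal distance between tin_1_center and nest_left below 0.008 m or horizontal distance between tin_1_center and nest_middle below 0.008 m or horizontal distance between tin_1_center and nest_right below 0.008 m) and height (world z) of tin_1_center below 0.037 m and angle between tin_1_center's own z axis and vertical below 0.06 rad and contact force between the fingers and tin_1 below 0.1 N) and contact force between each of tin_1, tin_3 and rack below 3.6 N and ((horizontal distance between tin_3_center and nest_left below 0.008 m or horizontal distance between tin_3_center and nest_middle below 0.008 m or horizontal distance between tin_3_center and nest_right below 0.008 m) and height (world z) of tin_3_center below 0.037 m and angle between tin_3_center's own z axis and vertical below 0.06 rad and contact force between the fingers and tin_3 below 0.1 N)) or (height (world z) of tin_3_center above 0.123 m and angle between tin_3_center's own z axis and vertical below 0.3 rad and contact force between the fingers and tin_3 above 0.5 N and linear speed of tin_3 below 0.03 m/s and contact force between tin_3 and rack below 0.05 N and contact force between tin_3 and spanner below 0.05 N and contact force between tin_3 and flat_tin below 0.05 N and contact force between tin_3 and offcut below 0.05 N and contact force between tin_3 and push_pad_a below 0.05 N and contact force between tin_3 and push_pad_b below 0.05 N and ((horizontal distance between tin_1_center and nest_left below 0.008 m or horizontal distance between tin_1_center and nest_middle below 0.008 m or horizontal distance between tin_1_center and nest_right below 0.008 m) and height (world z) of tin_1_center below 0.037 m and angle between tin_1_center's own z axis and vertical below 0.06 rad and contact force between the fingers and tin_1 below 0.1 N) and contact force between each of tin_1, tin_2 and rack below 3.6 N and ((horizontal distance between tin_2_center and nest_left below 0.008 m or horizontal distance between tin_2_center and nest_middle below 0.008 m or horizontal distance between tin_2_center and nest_right below 0.008 m) and height (world z) of tin_2_center below 0.037 m and angle between tin_2_center's own z axis and vertical below 0.06 rad and contact force between the fingers and tin_2 below 0.1 N)))); the arm keeps its last pose, push and grip.
It fails at once if a tin is tipped over (more than 0.7 rad) (angle between any of tin_1_center, tin_2_center, tin_3_center's own z axis and vertical above 0.7 rad).
It fails at once if a bystander is moved more than 2 cm (distance of any of spanner, flat_tin, offcut, push_pad_a, push_pad_b from where it was at the start of the episode above 0.02 m).
It also fails if it takes over 61 s, if anything falls off the work surface, if the arm or the gripper's body presses on something with over 40 N, if the wrist force passes 120 N, or if a joint passes its speed limit or range.

## Working session

There is one attempt and no reset: what is moved stays moved. The work goes in short steps, Python scripts to look and compute and a shell command to move; the robot and the scene stay as the last step left them, time stands still between calls to the robot, and variables do not carry over. Pictures are saved under pics/ and viewed, at most 10 in all, crops included, and the job is handed in when it is done.

```bash
mkdir -p pics
cat > h.py <<'E'
import numpy as np, cv2
from cell import arm
from scipy.spatial.transform import Rotation as R
def ray(cam,pt,z):
    c=arm.get_calibration(cam);K=np.array(c["intrinsics"]);d=np.array(c["distortion"]);T=np.array(c["pose"])
    u=cv2.undistortPoints(np.array([[[pt[1],pt[0]]]],float),K,d)[0,0]
    v=T[:3,:3]@np.array([u[0],-u[1],-1]);o=T[:3,3]
    return o+v*(z-o[2])/v[2]
def save(cam,n):
    cv2.imwrite(f"pics/{n}.png",arm.get_image(cam)[:,:,::-1])
E
python3 - <<'E'
from h import *
s=arm.observe();print({k:np.round(v,3) for k,v in s.items()})
print(R.from_rotvec(s["ee_rot"]).as_matrix().round(3))
for cam in("top","scene"):
    save(cam,cam)
    for q,z in(("tin_1_center",.033),("nest_left",.008),("rack",0),("spanner",0),("flat_tin",0),("offcut",0),("push_pad_a",0)):
        for r in arm.place_of(cam,q): print(cam,q,round(r["conf"],2),np.round(r["point"]),ray(cam,r["point"],z).round(3))
E
```

```text
{'clock': np.float64(0.0), 'joints': array([-1.279,  0.435,  0.025,  1.574, -0.012,  1.134, -0.075]), 'dq': array([ 0.   , -0.002,  0.001, -0.001,  0.001, -0.   , -0.   ]), 'joint_efforts': array([ 1.0000e-03, -6.6786e+01,  9.8500e-01, -3.1444e+01, -6.1000e-02,
        4.3000e-02,  0.0000e+00]), 'position': array([0.24 , 0.577, 0.404]), 'ee_rot': array([-6.16e-01, -3.08e+00,  2.00e-03]), 'force': array([-0.257,  0.069, -0.435]), 'ft_torque': array([ 0.003, -0.06 ,  0.005]), 'gripper_force': np.float64(0.0), 'width': np.float64(0.999)}
[[-0.923  0.385 -0.   ]
 [ 0.385  0.923 -0.001]
 [-0.    -0.002 -1.   ]]
top tin_1_center 0.86 [210. 316.] [0.55  0.165 0.033]
top tin_1_center 0.74 [264. 262.] [0.421 0.297 0.033]
top tin_1_center 0.6 [236. 415.] [ 0.482 -0.078  0.033]
top nest_left 0.68 [214. 319.] [0.542 0.155 0.008]
top rack 0.62 [225. 363.] [0.514 0.044 0.   ]
top spanner 0.63 [269. 342.] [0.405 0.101 0.   ]
top flat_tin 0.86 [193. 392.] [ 0.595 -0.037  0.   ]
top offcut 0.91 [174. 349.] [0.647 0.072 0.   ]
top offcut 0.53 [239. 412.] [ 0.476 -0.082  0.   ]
top push_pad_a 0.84 [250. 143.] [0.462 0.598 0.   ]
top push_pad_a 0.62 [207. 190.] [0.568 0.48  0.   ]
top push_pad_a 0.53 [211. 318.] [0.552 0.156 0.   ]
scene tin_1_center 0.8 [240. 224.] [0.413 0.28  0.033]
scene tin_1_center 0.59 [256. 305.] [0.54  0.16  0.033]
scene tin_1_center 0.46 [264. 303.] [0.526 0.143 0.033]
scene nest_left 0.78 [263. 305.] [0.544 0.165 0.008]
scene rack 0.61 [314. 323.] [0.511 0.041 0.   ]
scene spanner 0.67 [312. 254.] [0.403 0.1   0.   ]
scene flat_tin 0.57 [327. 389.] [ 0.6   -0.039  0.   ]
scene offcut 0.87 [280. 368.] [0.638 0.074 0.   ]
scene push_pad_a 0.69 [264. 306.] [0.551 0.171 0.   ]
scene push_pad_a 0.63 [191. 259.] [0.581 0.477 0.   ]
scene push_pad_a 0.56 [180. 203.] [0.462 0.595 0.   ]
scene push_pad_a 0.36 [358. 342.] [ 0.49  -0.053  0.   ]
```

View pics/top.png

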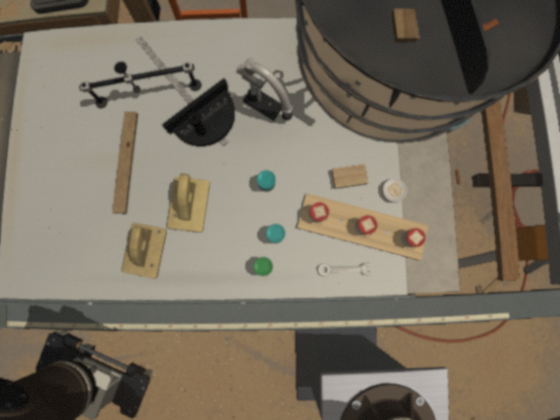

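View pics/scene.png

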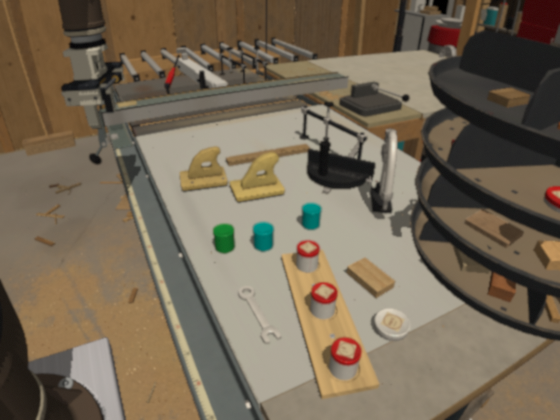

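Top view: the three red tins are at about (211,318), (225,367) and (237,415). The green one (266,262) and turquoise ones (233,275), (180,266) are decoys. The scene view agrees, with clear space above the board. Next I'll refine the lid centres.

```bash
cat >> h.py <<'E'
def reds(cam,z):
    im=cv2.cvtColor(arm.get_image(cam),cv2.COLOR_RGB2HSV);h,s,v=cv2.split(im)
    m=(((h<8)|(h>172))&(s>130)&(v>70)).astype(np.uint8)
    cs,_=cv2.findContours(m,cv2.RETR_EXTERNAL,cv2.CHAIN_APPROX_NONE);o=[]
    for c in cs:
        if cv2.contourArea(c)<60: continue
        (u,w),r=cv2.minEnclosingCircle(cv2.convexHull(c)); o.append((ray(cam,(w,u),z).round(4),round(u),round(w),round(r,1)))
    return o
def rel(p):
    s=arm.observe();return (R.from_rotvec(s["ee_rot"]).as_matrix().T@(np.array(p)-s["position"])).round(4)
E
python3 - <<'E'
from h import *
L=[]
for r in reds("top",.055):
    print(r)
    if 200<r[2]<245 and 300<r[1]<430: L.append(r[0])
L=np.array(sorted(L,key=lambda p:-p[1]));d=L[0]-L[-1]
print(np.linalg.norm(np.diff(L,axis=0),axis=1),np.degrees(np.arctan2(-d[0],d[1])))
print(rel([L[0][0],L[0][1],.345]))
E
```

```text
(array([ 0.4769, -0.0705,  0.055 ]), 415, 237, 9.0)
(array([0.5104, 0.0457, 0.055 ]), 367, 224, 9.2)
(array([0.5447, 0.16  , 0.055 ]), 319, 211, 9.2)
[0.11933558 0.12093258] -16.390886095150517
[-0.4413 -0.2678  0.0597]
```

```bash
python3 -m inch '-0.04 -0.024 0 -0.02 0.0918; -0.08 -0.048 0.01 -0.04 0.0918; -0.12 -0.072 0.02 -0.06 0.0918; -0.16 -0.096 0.03 -0.08 0.0918; -0.2 -0.12 0.04 -0.108 0.0918' 30; python3 -c "
from h import *
print(rel([.5447,.16,.345]))"
```

```text
clock: 1.35
position: [0.3797, 0.3876, 0.3646]
ee_rot: [0.447, 3.109, 0.001]
force: [2.0, 0.5, -0.5]
width: 0.999
gripper_force: 0.0
[-0.2225 -0.1719  0.0196]
```

```bash
python3 -m inch '-0.038 -0.03 0.004 0 0.0918; -0.076 -0.06 0.008 0 0.0918; -0.114 -0.09 0.012 0 0.0918; -0.152 -0.12 0.016 0 0.0918; -0.19 -0.147 0.02 0 0.0918'; python3 -m inch '-0.032 -0.025 0 0 0.0918; -0.032 -0.025 0 0 0.0918; -0.032 -0.025 0 0 0.0918'
python3 - <<'E'
from h import *
print(arm.observe()["position"],rel([.5447,.16,.195]))
save("wrist","w1")
for r in reds("wrist",.055): print(r, rel([r[0][0],r[0][1],.195]))
E
```

```text
clock: 1.85
position: [0.5204, 0.1924, 0.3449]
ee_rot: [0.449, 3.109, 0.0]
force: [0.6, 1.2, 0.2]
width: 0.997
gripper_force: 0.0
clock: 2.15
position: [0.5436, 0.1604, 0.3447]
ee_rot: [-0.453, -3.109, 0.0]
force: [-0.5, 1.7, 1.0]
width: 1.001
gripper_force: 0.0
[0.54356196 0.16044159 0.34467071] [-1.200e-03 -1.000e-04  1.497e-01]
(array([ 0.4839, -0.06  ,  0.055 ]), 0, 212, 19.0) [-0.0065 -0.2301  0.1496]
(array([0.5428, 0.1588, 0.055 ]), 279, 206, 27.6) [-0.0013 -0.0036  0.1497]
(array([0.5092, 0.0443, 0.055 ]), 132, 206, 29.6) [-0.0013 -0.1229  0.1496]
```

View pics/w1.png

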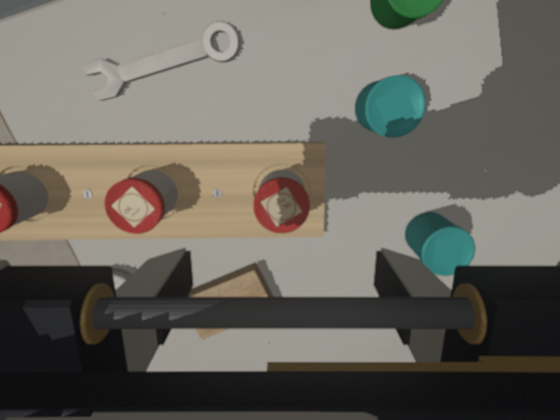

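The wrist view shows the left tin at (206,279), centred under the tool, and matches the top-camera fix. Fingers have room, so I'm going down.

```bash
python3 -m inch '-0.001 -0.002 0.04 0 0.0918; -0.001 -0.002 0.08 0 0.0918; -0.001 -0.002 0.115 0 0.0918; -0.001 -0.002 0.14 0 0.0918; -0.001 -0.002 0.15 0 0.0918' 30; python3 -m inch '0 0 0 0 0.0918; 0 0 0 0 0.03; 0 0 0 0 0.03; 0 0 0 0 0.03; 0 0 0 0 0.03';python3 -m inch '0 0 0 0 0.03; 0 0 0 0 0.03'
```

```text
clock: 2.75
position: [0.5419, 0.1607, 0.1925]
ee_rot: [-0.444, -3.106, 0.002]
force: [-0.6, -0.1, 0.7]
width: 1.002
gripper_force: 0.0
clock: 3.25
position: [0.5438, 0.1593, 0.1956]
ee_rot: [0.449, 3.108, 0.001]
force: [-0.6, -0.0, 1.3]
width: 0.704
gripper_force: 0.0
clock: 3.45
position: [0.5436, 0.1592, 0.1949]
ee_rot: [0.449, 3.109, 0.0]
force: [-0.2, -1.1, -0.4]
width: 0.527
gripper_force: 0.0
```

```bash
python3 -m inch '0 0 0 0 0.03; 0 0 0 0 0.03; 0 0 0 0 0.03';python3 -m inch '0 0 -0.012 0 0.03; 0 0 -0.025 0 0.03; 0 0 -0.035 0 0.03; 0 0 -0.035 0 0.03; 0 0 -0.035 0 0.03'; python3 -m inch '0 0 0 0 0.03; 0 0 0 0 0.03; 0 0 0 0 0.03'
python3 - <<'E'
from h import *
f=[]
for i in range(6): arm.get_image("wrist"); s=arm.observe(); f.append(np.r_[s["force"],s["joint_efforts"][1]])
print(np.mean(f,0).round(2),np.std(f,0).round(2))
E
```

```text
clock: 3.75
position: [0.5435, 0.1592, 0.1948]
ee_rot: [0.449, 3.109, 0.0]
force: [-1.2, -2.0, 3.2]
width: 0.478
gripper_force: 30.0
clock: 4.25
position: [0.5435, 0.1593, 0.2302]
ee_rot: [0.449, 3.109, 0.001]
force: [0.1, -0.5, -2.8]
width: 0.483
gripper_force: 30.0
clock: 4.55
position: [0.5434, 0.1592, 0.2293]
ee_rot: [-0.449, -3.109, 0.001]
force: [-0.2, 0.1, -2.2]
width: 0.478
gripper_force: 30.0
[  0.12  -0.15  -2.95 -66.63] [0.41 0.54 0.44 0.03]
```

```bash
python3 -m inch '0 0 0.015 0 0.03; 0 0 0.027 0 0.03; 0 0 0.033 0 0.03; 0 0 0.035 0 0.03; 0 0 0.035 0 0.03'; python3 -m inch '0 0 0 0 0.08; 0 0 0 0 0.08; 0 0 0 0 0.08; 0 0 0 0 0.08; 0 0 0 0 0.08'; python3 -m inch '0 0 -0.03 0 0.08; 0 0 -0.07 0 0.08; 0 0 -0.11 0 0.08; 0 0 -0.11 0 0.08; 0 0 -0.11 0 0.08'
python3 - <<'E'
from h import *
f=[]
for i in range(6): im=arm.get_image("wrist"); s=arm.observe(); f.append(np.r_[s["force"],s["joint_efforts"][1]])
print(np.mean(f,0).round(2),np.std(f,0).round(2),s["width"])
for c in("wrist","top"):
  for r in reds(c,.055): print(r, rel([r[0][0],r[0][1],.195]))
E
```

```text
clock: 5.35
position: [0.5432, 0.1591, 0.1949]
ee_rot: [-0.449, -3.108, 0.001]
force: [-2.0, -0.9, -0.3]
width: 0.48
gripper_force: 30.0
clock: 5.85
position: [0.5436, 0.1593, 0.1947]
ee_rot: [0.449, 3.109, 0.0]
force: [0.2, -0.7, -0.1]
width: 0.851
gripper_force: 0.0
clock: 6.35
position: [0.5437, 0.1593, 0.3056]
ee_rot: [0.449, 3.107, 0.002]
force: [-0.2, 0.5, 0.6]
width: 0.874
gripper_force: 0.0
[ -0.14   0.18  -0.39 -62.63] [0.54 0.28 0.81 0.62] 0.8723866249470185
(array([0.5095, 0.0434, 0.055 ]), 112, 222, 34.9) [-0.0005 -0.1205  0.1089]
(array([0.5429, 0.1584, 0.055 ]), 283, 221, 32.0) [ 0.     -0.0007  0.1088]
```

Tin 1 weighs about 2.6 to 3 N and is back in its nest. On to the middle tin.

```bash
python3 -m inch '0 -0.04 0 0 0.09; 0 -0.08 0 0 0.09; 0 -0.11 0 0 0.09; 0 -0.12 0 0 0.09; 0 -0.12 0 0 0.09'
python3 - <<'E'
from h import *
for i in range(3): arm.get_image("wrist")
for c in("wrist","top"):
  for r in reds(c,.055): print(r, rel([r[0][0],r[0][1],.195]))
E
```

```text
clock: 7.25
position: [0.5093, 0.0427, 0.3047]
ee_rot: [-0.453, -3.109, 0.001]
force: [-0.2, 0.4, -0.8]
width: 0.982
gripper_force: 0.0
(array([ 0.4766, -0.0729,  0.055 ]), 108, 222, 34.8) [-0.0013 -0.1233  0.1096]
(array([0.5426, 0.1585, 0.055 ]), 452, 220, 34.3) [0.0003 0.1173 0.1097]
(array([0.5094, 0.0435, 0.055 ]), 280, 220, 32.0) [-1.000e-04 -2.400e-03  1.097e-01]
```

```bash
python3 -m inch '0 0 0.04 0 0.08; 0 0 0.07 0 0.07; 0 0 0.095 0 0.07; 0 0 0.107 0 0.07; 0 0 0.11 0 0.07'; python3 -m inch '0 0 0 0 0.065; 0 0 0 0 0.03; 0 0 0 0 0.03; 0 0 0 0 0.03; 0 0 0 0 0.03'; python3 -m inch '0 0 0 0 0.03; 0 0 0 0 0.03; 0 0 0 0 0.03'
```

```text
clock: 8.0
position: [0.5093, 0.0448, 0.1936]
ee_rot: [-0.447, -3.107, 0.001]
force: [-0.1, 1.2, -0.0]
width: 0.764
gripper_force: 0.0
clock: 8.5
position: [0.5099, 0.0442, 0.1955]
ee_rot: [0.449, 3.108, 0.001]
force: [-0.5, 0.3, 7.6]
width: 0.484
gripper_force: 30.0
clock: 8.8
position: [0.5099, 0.0441, 0.1955]
ee_rot: [0.449, 3.108, 0.001]
force: [-0.5, 0.5, 7.8]
width: 0.484
gripper_force: 30.0
```

```bash
python3 -m inch '0 0 -0.012 0 0.03; 0 0 -0.025 0 0.03; 0 0 -0.035 0 0.03; 0 0 -0.035 0 0.03; 0 0 -0.035 0 0.03'; python3 -m inch '0 0 0 0 0.03; 0 0 0 0 0.03; 0 0 0 0 0.03'
python3 - <<'E'
from h import *
f=[]
for i in range(8): arm.get_image("wrist"); s=arm.observe(); f.append(np.r_[s["force"],s["joint_efforts"][1]])
print(np.mean(f,0).round(2),np.std(f,0).round(2))
E
```

```text
clock: 9.3
position: [0.5096, 0.0442, 0.2301]
ee_rot: [0.449, 3.109, 0.001]
force: [0.3, -0.3, -6.3]
width: 0.481
gripper_force: 30.0
clock: 9.6
position: [0.5094, 0.0441, 0.2293]
ee_rot: [-0.449, -3.109, 0.0]
force: [0.5, -0.1, -5.6]
width: 0.484
gripper_force: 30.0
[  0.42   0.12  -5.2  -60.92] [0.74 0.7  0.48 0.03]
```

Tin 2 weighs about 5 N. I'll set it back and heft the third.

```bash
python3 -m inch '0 0 0.015 0 0.03; 0 0 0.027 0 0.03; 0 0 0.033 0 0.03; 0 0 0.035 0 0.03; 0 0 0.035 0 0.03'; python3 -m inch '0 0 0 0 0.08; 0 0 0 0 0.08; 0 0 0 0 0.08; 0 0 0 0 0.08; 0 0 0 0 0.08'; python3 -m inch '0 0 -0.03 0 0.08; 0 0 -0.07 0 0.08; 0 0 -0.11 0 0.08; 0 0 -0.11 0 0.08'; python3 -m inch '0 -0.04 0 0 0.09; 0 -0.08 0 0 0.09; 0 -0.11 0 0 0.09; 0 -0.12 0 0 0.09; 0 -0.12 0 0 0.09'
python3 - <<'E'
from h import *
for i in range(3): arm.get_image("wrist")
print(arm.observe()["position"])
for c in("wrist",):
  for r in reds(c,.055): print(r, rel([r[0][0],r[0][1],.195]))
E
```

```text
clock: 10.5
position: [0.5092, 0.044, 0.1952]
ee_rot: [-0.449, -3.108, 0.0]
force: [-5.3, -0.7, 8.1]
width: 0.482
gripper_force: 30.0
clock: 11.0
position: [0.5097, 0.0441, 0.1947]
ee_rot: [0.449, 3.109, 0.0]
force: [-0.2, 0.1, -0.2]
width: 0.852
gripper_force: 0.0
clock: 11.4
position: [0.5113, 0.0442, 0.3095]
ee_rot: [0.448, 3.102, 0.004]
force: [0.4, -0.1, -0.4]
width: 0.873
gripper_force: 0.0
clock: 11.9
position: [0.4752, -0.0722, 0.3045]
ee_rot: [-0.453, -3.108, 0.0]
force: [-0.6, 0.0, 0.2]
width: 0.979
gripper_force: 0.0
[ 0.47608029 -0.06951907  0.3045651 ]
(array([ 0.4595, -0.2188,  0.055 ]), 78, 254, 14.2) [-0.026  -0.1481  0.1095]
(array([ 0.4368, -0.2292,  0.055 ]), 50, 230, 13.5) [-0.0071 -0.1645  0.1095]
(array([ 0.4765, -0.0727,  0.055 ]), 280, 222, 32.1) [-0.0013 -0.0031  0.1096]
(array([0.5082, 0.0436, 0.055 ]), 452, 219, 34.9) [0.0009 0.1174 0.1097]
(array([ 0.3712, -0.2256,  0.055 ]), 8, 138, 29.6) [ 0.0569 -0.1794  0.1095]
```

```bash
python3 -m inch '0 -0.002 0.04 0 0.08; 0 -0.002 0.07 0 0.07; 0 -0.002 0.095 0 0.07; 0 -0.002 0.107 0 0.07; 0 -0.002 0.11 0 0.07'; python3 -m inch '0 0 0 0 0.065; 0 0 0 0 0.03; 0 0 0 0 0.03; 0 0 0 0 0.03; 0 0 0 0 0.03'; python3 -m inch '0 0 0 0 0.03; 0 0 0 0 0.03; 0 0 0 0 0.03'; python3 -m inch '0 0 -0.012 0 0.03; 0 0 -0.025 0 0.03; 0 0 -0.035 0 0.03; 0 0 -0.035 0 0.03; 0 0 -0.035 0 0.03'; python3 -m inch '0 0 0 0 0.03; 0 0 0 0 0.03; 0 0 0 0 0.03'
python3 - <<'E'
from h import *
f=[]
for i in range(8): arm.get_image("wrist"); s=arm.observe(); f.append(np.r_[s["force"],s["joint_efforts"][1]])
print(np.mean(f,0).round(2),np.std(f,0).round(2))
E
```

```text
clock: 12.6
position: [0.475, -0.072, 0.1936]
ee_rot: [-0.447, -3.108, -0.0]
force: [-0.4, 0.2, 0.5]
width: 0.759
gripper_force: 0.0
clock: 13.1
position: [0.4754, -0.0728, 0.1954]
ee_rot: [0.449, 3.108, 0.001]
force: [-0.9, 0.2, 5.1]
width: 0.486
gripper_force: 30.0
clock: 13.4
position: [0.4754, -0.0728, 0.1954]
ee_rot: [0.449, 3.108, 0.001]
force: [-0.5, 1.2, 6.2]
width: 0.487
gripper_force: 30.0
clock: 13.9
position: [0.475, -0.0729, 0.23]
ee_rot: [0.449, 3.109, 0.0]
force: [-0.5, 0.3, -1.4]
width: 0.479
gripper_force: 30.0
clock: 14.2
position: [0.4749, -0.0729, 0.2293]
ee_rot: [-0.449, -3.109, 0.0]
force: [-0.1, -0.1, -1.3]
width: 0.481
gripper_force: 30.0
[-6.000e-02 -3.000e-02 -1.540e+00 -5.509e+01] [0.54 0.39 0.35 0.03]
```

Tin 3 weighs about 1.5 N, so the middle tin is the heaviest. I'll set tin 3 back and take the middle one.

```bash
python3 -m inch '0 0 0.015 0 0.03; 0 0 0.027 0 0.03; 0 0 0.033 0 0.03; 0 0 0.035 0 0.03; 0 0 0.035 0 0.03'; python3 -m inch '0 0 0 0 0.08; 0 0 0 0 0.08; 0 0 0 0 0.08; 0 0 0 0 0.08; 0 0 0 0 0.08'; python3 -m inch '0 0 -0.03 0 0.08; 0 0 -0.07 0 0.08; 0 0 -0.11 0 0.08; 0 0 -0.11 0 0.08'; python3 -m inch '0 0.04 0 0 0.08; 0 0.08 0 0 0.08; 0 0.11 0 0 0.08; 0 0.121 0 0 0.08; 0 0.121 0 0 0.08'
python3 - <<'E'
from h import *
for i in range(3): arm.get_image("wrist")
print(arm.observe()["position"])
for r in reds("wrist",.055): print(r, rel([r[0][0],r[0][1],.195]))
E
```

```text
clock: 15.1
position: [0.4747, -0.0728, 0.195]
ee_rot: [-0.449, -3.108, -0.001]
force: [-3.4, 1.8, 8.9]
width: 0.484
gripper_force: 30.0
clock: 15.6
position: [0.4751, -0.0729, 0.1947]
ee_rot: [0.449, 3.109, 0.0]
force: [0.7, -0.3, 0.6]
width: 0.849
gripper_force: 0.0
clock: 16.0
position: [0.4766, -0.0732, 0.3093]
ee_rot: [0.448, 3.101, 0.002]
force: [0.3, -0.4, 0.5]
width: 0.872
gripper_force: 0.0
clock: 16.5
position: [0.5094, 0.0446, 0.3043]
ee_rot: [-0.444, -3.109, -0.0]
force: [0.1, -1.1, 0.1]
width: 0.871
gripper_force: 0.0
[0.50889019 0.04150865 0.30448039]
(array([ 0.4742, -0.0731,  0.055 ]), 114, 220, 34.8) [ 0.0006 -0.1196  0.1097]
(array([0.5426, 0.1582, 0.055 ]), 458, 219, 34.5) [0.001  0.1216 0.1095]
(array([0.5085, 0.0435, 0.055 ]), 287, 219, 31.9) [0.001  0.002  0.1096]
```

```bash
python3 -m inch '0 0.001 0.04 0 0.08; 0 0.001 0.07 0 0.07; 0 0.001 0.095 0 0.07; 0 0.001 0.107 0 0.07; 0 0.001 0.11 0 0.07'; python3 -m inch '0 0 0 0 0.065; 0 0 0 0 0.03; 0 0 0 0 0.03; 0 0 0 0 0.03; 0 0 0 0 0.03' 35; python3 -m inch '0 0 0 0 0.03; 0 0 0 0 0.03; 0 0 0 0 0.03'; python3 -m inch '0 0 -0.015 0 0.03; 0 0 -0.04 0 0.03; 0 0 -0.07 0 0.03; 0 0 -0.1 0 0.03; 0 0 -0.125 0 0.03'; python3 -m inch '0 0 -0.01 0 0.03; 0 0 -0.015 0 0.03; 0 0 -0.015 0 0.03; 0 0 -0.015 0 0.03; 0 0 -0.015 0 0.03'; python3 -m inch '0 0 0 0 0.03; 0 0 0 0 0.03; 0 0 0 0 0.03; 0 0 0 0 0.03; 0 0 0 0 0.03'
python3 - <<'E'
from h import *
save("scene","s2")
f=[]
for i in range(5): arm.get_image("wrist"); s=arm.observe(); f.append(s["force"])
print(np.mean(f,0).round(2),abs(s["dq"]).max(),s["clock"])
for r in reds("wrist",.055): print(r)
E
```

```text
clock: 17.2
position: [0.5091, 0.0431, 0.1938]
ee_rot: [-0.451, -3.107, 0.002]
force: [-0.7, 0.2, 0.2]
width: 0.764
gripper_force: 0.0
clock: 17.7
position: [0.5098, 0.044, 0.1955]
ee_rot: [0.449, 3.108, 0.0]
force: [-0.8, -0.8, 7.6]
width: 0.48
gripper_force: 35.0
clock: 18.0
position: [0.5098, 0.044, 0.1955]
ee_rot: [0.449, 3.108, 0.0]
force: [-0.9, -1.4, 6.3]
width: 0.481
gripper_force: 35.0
clock: 18.5
position: [0.5091, 0.0441, 0.321]
ee_rot: [-0.449, -3.109, 0.0]
force: [0.8, 0.9, -5.8]
width: 0.48
gripper_force: 35.0
clock: 19.0
position: [0.5092, 0.0441, 0.3335]
ee_rot: [-0.449, -3.107, 0.001]
force: [0.4, 0.7, -4.9]
width: 0.481
gripper_force: 35.0
clock: 19.5
position: [0.5096, 0.0441, 0.3347]
ee_rot: [0.449, 3.109, 0.0]
force: [-0.3, -0.7, -6.2]
width: 0.482
gripper_force: 35.0
[-0.26 -0.15 -5.35] 0.002027997479756954 19.8
(array([0.6168, 0.0112, 0.055 ]), 282, 330, 50.5)
(array([ 0.5193, -0.1764,  0.055 ]), 36, 289, 10.0)
(array([0.5827, 0.0217, 0.055 ]), 283, 294, 56.0)
(array([ 0.4752, -0.074 ,  0.055 ]), 127, 208, 30.7)
(array([0.5421, 0.158 , 0.055 ]), 435, 207, 30.4)
```

View pics/s2.png

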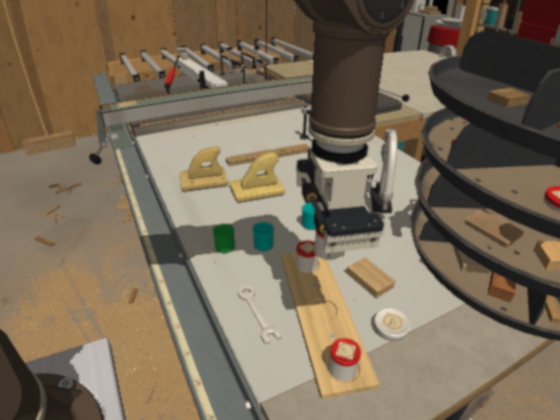

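The scene view shows the left tin (256,305) and right tin (357,345) upright in their nests, with the middle nest (305,330) empty. The held tin is hidden behind the near finger, but the load (5.3 N) and opening (44 mm) confirm it is in the grip.

```bash
python3 -c "
from cell import arm
print(arm.sign_off())"
```

```text
the job is handed in; nothing more can be done
None
```

I handed the job in at about 20 s with the middle tin, the heaviest at about 5.3 N (left about 2.9 N, right about 1.5 N), held still about 14 cm above its nest; the other two are back in their nests and nothing else appeared moved in the last picture.

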